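Load the blank magazine and drop its gate latch

TASK

Load this magazine for the milling unit: push the blank that stands out of its top deck fully home, then lift the latch bar by its red ball knob, swing the sprung gate shut so that the bar passes over the keeper's nose, and let the bar down into the notch, so that the gate stays shut by itself. Feel for the notch gently: do not ram the brittle blank or force the bar against the keeper, and leave everything else on the bench where it is.

Things in the scene. Friction and masses are not known exactly. Their poses are not given: they have to be found in the camera images.
- magazine: Grey sheet-metal rack for milling blanks, fixed, 134 deep (x), 134 wide (y), 98 high mm; three decks, the lower two full. Origin on the bench below the middle of its open front edge; x points in to the back wall (inner face at x = 130), y to the keeper's side, z up. Top deck surface at z = 70, open above; side walls 4 thick, 126 apart, tops at z = 98.
- blank: Milling blank: cream disc in a dark square cassette, 119 (x) x 121 (y) mm, solid edge 14 high, about 0.2 kg, loose. It lies flat on the magazine's top deck between the walls and stands out of the front. Origin at the middle of its underside, axes as the magazine's; front edge 59.5 towards -x. Fully home, against the back wall, its origin is at magazine x = 70.5.
- gate (a joint): Gate: dark frame with clear pane, 132 long, 8 thick, top at z = 94, upright hinge at magazine x = -18, y = -72 mm. 0 rad = shut, running along magazine +y; it opens to -x, positive = open. A spring always pushes it open (rest near 1.65), with about 2.5 N at the knob when nearly shut: let go unlatched it swings open. Latched it rests between -0.08 and 0.08, as the keeper is set; stop at -0.12.
- gate_hinge (a point): Point on the gate's hinge axis, 84 mm above the bench. Gate frame: origin on this axis at bench height, z up, y along the gate to its free end, x through it to the magazine's inside (parallel to the magazine's axes when shut).
- latch_bar (a joint): Steel gravity bar on the gate's outer face, 8 mm thick (gate x), 12 high, 0.09 kg, turning up about its pivot. 0 rad = level, on its stop, underside at z = 78; positive = free end up; to 0.5. It reaches 134 from the pivot, past the gate's free end, and crosses the keeper 117 from the pivot: there 0.11 rad just clears the nose, and above 0.22 it would clear the rear wall too.
- latch_pivot (a point): Pivot of the latch bar, on the bar's middle line: gate x = -10, y = 28, z = 84 mm; its axis is parallel to the gate's x.
- knob (a point): Centre of the red ball knob, 24 mm across, on a 9 mm stem standing up from the latch bar: 94 mm from the pivot along the bar, 46 above its middle line (130 above the bench with the bar level). It moves with bar and gate. Pinched level through the ball's centre, across the gate, it lets the bar turn between the fingers.
- keeper_screws (a point): Fixed point between the two screws in a long slot that hold the keeper, a brass plate 8 mm thick (y) outside the magazine's wall at y = 69 to 77. From front to back (magazine x) it has a nose 7 thick, top at z = 90; the notch, 10.5 wide for the 8 mm bar, floor at z = 76; and a rear wall, top at z = 104, that stops a bar lifted over the nose only.
- notch_nominal (a point): Middle of the notch's floor if the keeper stood at mid-setting: magazine x = -28, y = 73, z = 76 mm. The keeper is screwed tight up to 9 mm nearer or farther along magazine x, differently each time, and this point does NOT show it: find the notch by touch, for instance by easing the lifted bar against the rear wall and then backing off about 1 mm to lower it.
- separator_bottle: White bottle with blue cap, 42 across, 103 high mm; origin under its middle. A bystander: leave it.
- stain_bottle: Small bottle with black cap, 30 across, 70 high mm; origin under its middle. A bystander: leave it.
- dappen_glass: Small clear glass, 48 across, 61 high mm; origin under its middle. A bystander: leave it.
- polishing_tin: Round tin with blue lid, 64 across, 28 high mm; origin under its middle. A bystander: leave it.
- plaster_model: Beige plaster arch model, 62 x 66 x 28 mm; origin under its middle. A bystander: leave it.
- tray: White plastic tray, 182 x 187 x 70 mm; origin under its middle. A bystander: leave it.
- calliper: Steel calliper lying flat, 157 long, 58 wide mm; origin under its middle. A bystander: leave it.

How it is judged:
On the way, in this order (a step that is already met when the one before it is completed fails the run):
1. the blank is pushed home on the top deck (x of blank in the frame of magazine above 0.0665 m), for 0.1 s.
2. the gate is brought shut with the latch bar lifted over the keeper's nose (value of joint gate below 0.11 rad and value of joint latch_bar above 0.09 rad).
At the end, for the whole second after the job is handed in: the blank is home (within 4 mm of the back wall), the gate is shut (within 0.1 rad) and the latch bar lies level in the keeper's notch (within 0.03 rad), all let go and staying so (x of blank in the frame of magazine above 0.0665 m and value of joint gate between -0.1 and 0.095 rad and value of joint latch_bar below 0.03 rad); the robot touches nothing.
It fails at once if the latch bar is forced against the keeper with more than 16 N (contact force between latch_bar and magazine above 16 N).
It fails at once if the blank is rammed with more than 30 N against the magazine (contact force between blank and magazine above 30 N).
It fails at once if anything else on the bench is shifted by more than 20 mm (distance of any of separator_bottle, stain_bottle, dappen_glass, polishing_tin, plaster_model, tray, calliper from where it was at the start of the episode above 0.02 m).
It also fails if it takes over 64 s, if anything falls off the work surface, if the arm or the gripper's body presses on something with over 40 N, if the wrist force passes 120 N, or if a joint passes its speed limit or range.

ROBOT

A 6-joint arm with a two-finger parallel gripper is mounted at the origin on a cart in front of the work surface, level with it; the furniture and walls round the work are solid. World frame = base frame: x ahead of the robot, y to its left, z up, the work surface at z = 0. Lengths are in m, angles in rad, forces in N, time in s.
With the tool pointing down it reaches from about 0.375 to 0.9 m from the base axis. Payload 3.1 kg.
Tool frame: the origin (TCP) lies where the fingers leave the gripper's body, on its centre line; the fingertips stand 73 mm ahead of it and the grasp point (between the pads) lies 54 mm ahead of it; z points along the fingers, y is the line along which they close (so a half turn about z gives the same grasp; the last joint's range is limited). The gripper opens to 85 mm and grips with 20 to 120 N. Pads are 22 mm wide; open, the fingers measure 114 mm over their backs; the gripper's body (76 mm by 85 mm) begins 54 mm behind the grasp point. The pads swing forward as they close: fully open they stand 13 mm farther back than shut.
Start: joints at [1.034, 0.527, 1.433, -0, 1.181, -0.178], TCP at [0.219, 0.585, 0.304] pointing down, gripper open.
Joint ranges: [-3.08, 3.08], [-0.75, 2.2], [0.22, 2.44], [-1.43, 4.57], [0, 2.65], [-2.85, 2.85]. Speed limits (rad/s): [2.79, 2.79, 3.14, 3.14, 3.14, 3.14].

INTERFACE

Orientations are given as a unit quaternion [x, y, z, w].
In Python, from station import manip gives the robot as it stands.
- The arm moves only by the shell command python3 -m crank 'ROWS' [FORCE]. ROWS is JSON, a list of rows, each an object with "dp": the shift along the tool's x, y, z normalised to -1 to 1, where 1 is 50 cm, a list of three; "delta_rot": the turn, a rotation vector about the tool's x, y, z normalised to -1 to 1, where 1 is 2 pi rad, a list of three; "fingers": the opening, from -1 (shut) to 1 (fully open). A call has 1 to 12 rows; each row shifts and turns the commanded pose from where the row before left it, along the tool's axes as they then stand; what a row does not reach is not made up. A row lasts 1/12 s, in which the tool goes at most 41.7 mm and 7.16 degrees, less where a joint would pass 70% of its speed; a pose out of reach is approached as far as the arm can. A call with a number of a shift or a turn outside -1 to 1 is refused whole. A call with a gripper value outside its range is refused whole. The fingers move at their own pace and stop on an object; FORCE is the grip in N (left out, the last holds). Time passes only in rows, so rows that do not move let the fingers close. It gives the time, the measured TCP pose, the force, the opening and the grip force at its end, in the units of the state.
- manip.sense(): the state, without advancing time (a new reading comes with each control period).
- manip.snapshot(name): name is "scene" or "top"; returns (picture, depth): 384x512x3 uint8, red, green, blue; 384x512 float32, m along the optical axis (not along the pixel's ray), 0 where there is no reading.
- manip.camera_model(name): a dict with "fx", "fy", "cx", "cy" (pixels), "origin" and "attitude" of the camera in the world. Camera axes: x right, y up, looking along -z (the intrinsics and any distortion apply to the point x, -y, -z); pixel columns grow to the right and rows downward; lengths in m; the calibration is good to about 2 mm. A picture is of the moment at which its call begins. camera_model takes no time and is no camera call.
- manip.sign_off(): hands the job in; it is judged then, once.
The state is a dict: "t": time; "q": joint angles; "qd": joint speeds; "tau": joint torques, N m; "tcp_pos": TCP position; "tool_rot": TCP orientation; "force": force on the tool from outside, world axes, zero at the start; "ft_torque": the same for the moment, N m; "finger_gap": opening from 0.0 (shut) to 1.0 (fully open); "gripper_force": force on a finger pad.
Only numpy, scipy, OpenCV 4.12 (cv2) and the standard library are available. Lean on these libraries where they do the work, as an engineer would, in place of code of your own. Each camera call takes 0.05 s, during which the arm holds its last target. There are 200 camera calls.

## Working session

There is one attempt and no reset: what is moved stays moved. The work goes in short steps, Python scripts to look and compute and a shell command to move; the robot and the scene stay as the last step left them, time stands still between calls to the robot, and variables do not carry over. Pictures are saved under pics/ and viewed, at most 10 in all, crops included, and the job is handed in when it is done.

```bash
ls; mkdir -p pics
python3 - <<'E'
from station import manip
import cv2,numpy as np
for n in("scene","top"):
    p,d=manip.snapshot(n); cv2.imwrite(f"pics/{n}0.png",p[:,:,::-1]); np.save(f"{n}_d.npy",d); print(n,manip.camera_model(n))
print(manip.sense())
E
```

```text
pics
scene {'fx': 369.2633311019253, 'fy': 369.2633311019253, 'cx': 257.99615724955976, 'cy': 192.84746170970934, 'origin': array([-0.27654345, -0.52378404,  0.5853312 ]), 'attitude': array([ 0.46156747, -0.25381168, -0.40060112,  0.7497025 ])}
top {'fx': 365.4541389761666, 'fy': 365.4541389761666, 'cx': 259.9421645222452, 'cy': 191.56335445185843, 'origin': array([ 0.4157912 , -0.01097131,  1.31653488]), 'attitude': array([-0.03613866,  0.0194497 ,  0.71181818, -0.70116373])}
{'t': 0.1, 'q': array([ 1.03351269e+00,  5.28363307e-01,  1.43375381e+00, -2.00037606e-05,
        1.18138845e+00, -1.78531208e-01]), 'qd': array([ 0.00106096, -0.00143492, -0.003238  , -0.00049292,  0.00047609,
        0.00107646]), 'tau': array([ 5.11620347e-04, -4.43306029e+01, -1.78586018e+01, -2.22160679e-04,
        3.84473620e-03,  6.30802461e-06]), 'tcp_pos': array([0.21918032, 0.5847824 , 0.30304389]), 'tool_rot': array([ 1.78412006e-01,  9.83955406e-01, -8.99084980e-04, -3.26396662e-04]), 'force': array([-0.16846007,  0.8132976 , -0.586991  ]), 'ft_torque': array([ 0.01303493,  0.00787179, -0.00483523]), 'gripper_force': 0.0, 'finger_gap': 1.0007525971561735}
```

View pics/scene0.png

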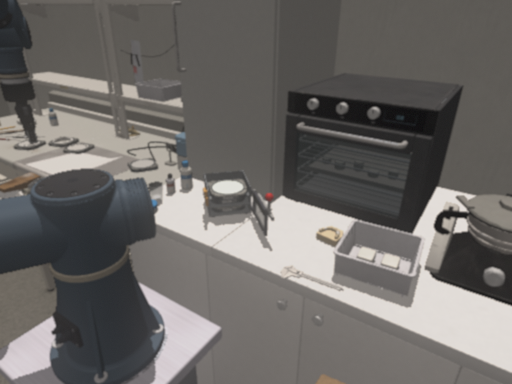

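View pics/top0.png

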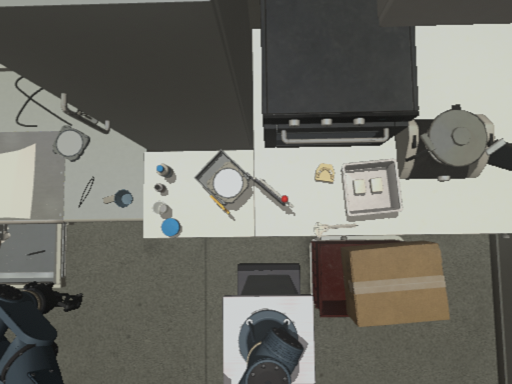

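```bash
cat > h.py <<'E'
import numpy as np,cv2
from scipy.spatial.transform import Rotation as R
from station import manip
def world(n,u,v,d):
    c=manip.camera_model(n); r=R.from_quat(c['attitude']).as_matrix()
    p=np.array([(u-c['cx'])/c['fx'],-(v-c['cy'])/c['fy'],-1.]); return c['origin']+r@p*d
def ray(n,u,v,z):
    c=manip.camera_model(n); r=R.from_quat(c['attitude']).as_matrix()
    p=r@np.array([(u-c['cx'])/c['fx'],-(v-c['cy'])/c['fy'],-1.]); return c['origin']+p*(z-c['origin'][2])/p[2]
def pix(n,P):
    c=manip.camera_model(n); r=R.from_quat(c['attitude']).as_matrix()
    q=r.T@(np.array(P)-c['origin']); return c['cx']+c['fx']*q[0]/-q[2], c['cy']-c['fy']*q[1]/-q[2]
E
python3 - <<'E'
from h import *
t=cv2.imread('pics/top0.png'); s=cv2.imread('pics/scene0.png')
cv2.imwrite('pics/tc.png',cv2.resize(t[140:230,185:305],None,fx=6.6,fy=6.6,interpolation=cv2.INTER_CUBIC))
cv2.imwrite('pics/sc.png',cv2.resize(s[160:245,190:290],None,fx=7,fy=7,interpolation=cv2.INTER_CUBIC))
for n,im in(('top',t),('scene',s)):
    b,g,r=[im[...,i].astype(int) for i in range(3)]
    m=((r>120)&(g<70)&(b<70)).astype('uint8')
    k,l,st,c=cv2.connectedComponentsWithStats(m)
    for i in range(1,k):
        if st[i,4]>3: print(n,st[i],c[i], ray(n,*c[i],.13))
d=np.load('top_d.npy'); print(d[220,205],d[182,228])
E
```

```text
top [282 196   5   6  27] [284.07407407 198.59259259] [ 0.48536157 -0.06166217  0.13      ]
scene [266 195   7   3  16] [268.875  196.0625] [ 0.49154396 -0.0590238   0.13      ]
1.3133378 1.234965
```

View pics/tc.png

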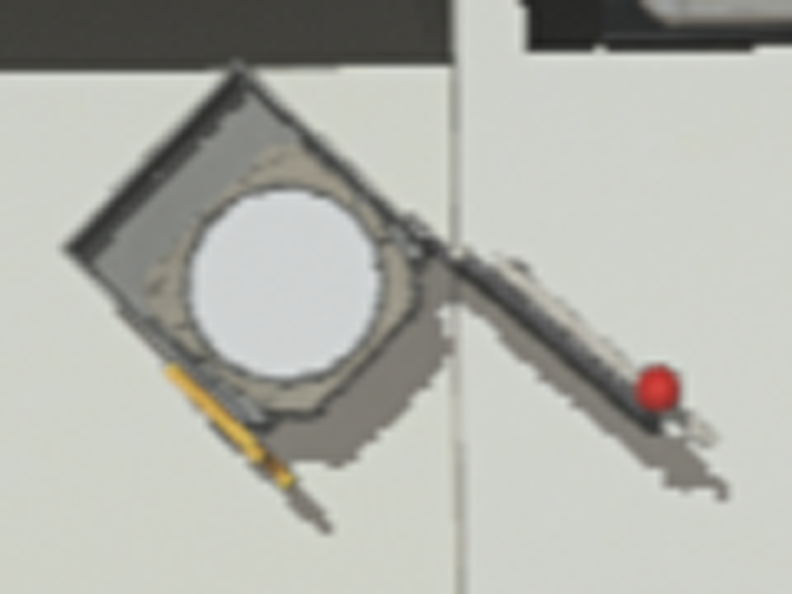

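View pics/sc.png

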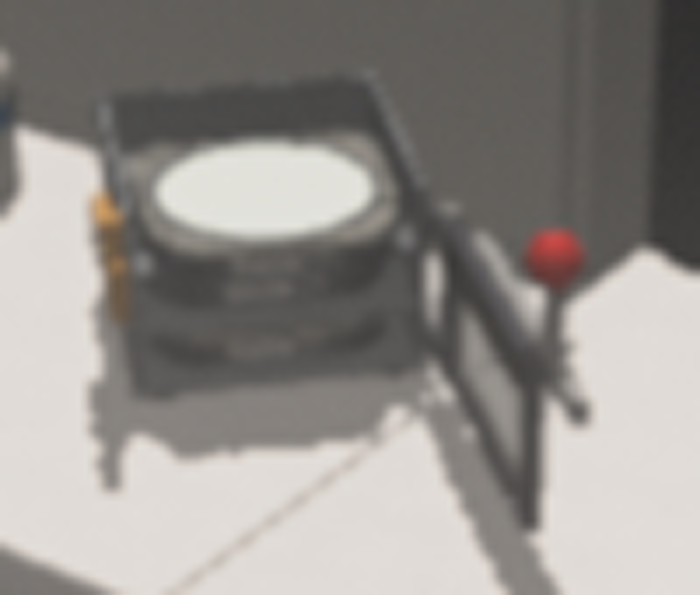

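Run:
```python
from h import *
np.set_printoptions(precision=4,suppress=True)
f=lambda x,y:(185+x/6.6,140+y/6.6)
A=ray('top',*f(238,68),.098);B=ray('top',*f(68,247),.098)
print('A',A,'B',B,np.linalg.norm(A-B))
yv=(B-A)[:2];yv/=np.linalg.norm(yv);xv=np.array([yv[1],-yv[0]]);print('mag yaw',np.degrees(np.arctan2(xv[1],xv[0])))
O=(A+B)[:2]/2-xv*.134;print('O',O)
# front of keeper-side wall & hinge checks
M=np.array([xv,yv])
for nm,p,z in(('disc',(285,284),.084),('knob',(657,389),.13),('keepfront',(290,482),.09),('keepback',(172,368),.1),('barend',(705,437),.085),('hinge',(432,243),.094),('gateend',(652,430),.094)):
    P=ray('top',*f(*p),z); print(nm,P,'mag',M@(P[:2]-O))
g=lambda x,y:(190+x/7,160+y/7)
for nm,p,z in(('knob',(555,258),.13),('disc',(265,187),.084),('A',(370,75),.098),('B',(105,100),.098)):
    P=ray('scene',*g(*p),z); print('sc',nm,P,'mag',M@(P[:2]-O))
s=manip.sense();print(R.from_quat(s['tool_rot']).as_matrix())
print('cab',ray('top',*f(100,66),0.),ray('scene',190+2,163,0))
```

```text
A [0.6542 0.1468 0.098 ] B [0.5633 0.2343 0.098 ] 0.12621150781220247
mag yaw 46.058219365172874
O [0.5158 0.0941]
disc [0.544 0.125 0.084] mag [0.0418 0.0012]
knob [ 0.4842 -0.0632  0.13  ] mag [-0.1351 -0.0864]
keepfront [0.442  0.1225 0.09  ] mag [-0.0307  0.0728]
keepback [0.5004 0.181  0.1   ] mag [0.0519 0.0714]
barend [ 0.4619 -0.0891  0.085 ] mag [-0.1693 -0.0883]
hinge [0.5627 0.0485 0.094 ] mag [-0.0003 -0.0654]
gateend [ 0.4655 -0.0618  0.094 ] mag [-0.1471 -0.072 ]
sc knob [ 0.4881 -0.0625  0.13  ] mag [-0.1319 -0.0887]
sc disc [0.551  0.1287 0.084 ] mag [ 0.0494 -0.0013]
sc A [0.656  0.1455 0.098 ] mag [ 0.1343 -0.0653]
sc B [0.5605 0.2301 0.098 ] mag [0.129  0.0622]
[[-0.9363  0.3511 -0.001 ]
 [ 0.3511  0.9363 -0.0017]
 [ 0.0003 -0.0019 -1.    ]]
cab [0.676  0.2362 0.    ] [0.7885 0.505  0.    ]
```

```bash
python3 -m crank '[{"dp":[-0.0535,-0.0508,0],"delta_rot":[0,0,0],"fingers":-1},{"dp":[-0.0535,-0.0508,0],"delta_rot":[0,0,0],"fingers":-1},{"dp":[-0.0535,-0.0508,0],"delta_rot":[0,0,0],"fingers":-1},{"dp":[-0.0535,-0.0508,0],"delta_rot":[0,0,0],"fingers":-1},{"dp":[-0.0535,-0.0508,0],"delta_rot":[0,0,0],"fingers":-1},{"dp":[-0.0535,-0.0508,0],"delta_rot":[0,0,0],"fingers":-1},{"dp":[-0.0535,-0.0508,0],"delta_rot":[0,0,0],"fingers":-1},{"dp":[-0.0535,-0.0508,0],"delta_rot":[0,0,0],"fingers":-1},{"dp":[-0.0535,-0.0508,0],"delta_rot":[0,0,0],"fingers":-1},{"dp":[-0.0535,-0.0508,0],"delta_rot":[0,0,0],"fingers":-1},{"dp":[-0.0535,-0.0508,0],"delta_rot":[0,0,0],"fingers":-1},{"dp":[-0.0535,-0.0508,0],"delta_rot":[0,0,0],"fingers":-1}]' 30
python3 -m crank '[{"dp":[0,0,0],"delta_rot":[0,0,-0.0186],"fingers":-1},{"dp":[0,0,0],"delta_rot":[0,0,-0.0186],"fingers":-1},{"dp":[0,0,0],"delta_rot":[0,0,-0.0186],"fingers":-1},{"dp":[0,0,0],"delta_rot":[0,0,-0.0186],"fingers":-1},{"dp":[0,0,0],"delta_rot":[0,0,-0.0186],"fingers":-1},{"dp":[0,0,0],"delta_rot":[0,0,-0.0186],"fingers":-1},{"dp":[0,0,0],"delta_rot":[0,0,-0.0186],"fingers":-1},{"dp":[0,0,0],"delta_rot":[0,0,-0.0186],"fingers":-1},{"dp":[0,0,0],"delta_rot":[0,0,-0.0186],"fingers":-1},{"dp":[0,0,0],"delta_rot":[0,0,-0.0186],"fingers":-1},{"dp":[0,0,0],"delta_rot":[0,0,0],"fingers":-1}]'
cat >> h.py <<'E'
YAW=np.radians(46.); O=np.array([.519,.0974])
XV=np.array([np.cos(YAW),np.sin(YAW)]);YV=np.array([-XV[1],XV[0]]);M=np.array([XV,YV])
def st():
    s=manip.sense(); r=R.from_quat(s['tool_rot']).as_matrix()
    print('t',round(s['t'],2),'mag',(M@(s['tcp_pos'][:2]-O)*1000).round(1),'z',round(s['tcp_pos'][2]*1000,1),'yawY',np.degrees(np.arctan2(r[1,1],r[0,1])).round(2),'Zax',r[:,2].round(3),'Fmag',(M@s['force'][:2]).round(1),'Fz',s['force'][2].round(1),'gap',round(s['finger_gap'],3),'grip',s['gripper_force'],'q6',s['q'][5].round(2))
    return s,r
E
python3 -c "
from h import *
s,r=st(); T=O+M.T@[-.06,0]; d=np.r_[T-s['tcp_pos'][:2],0]; print(r.T@d/.5)"
```

```text
t: 1.1
tcp_pos: [0.4131, 0.1854, 0.3038]
tool_rot: [0.178, 0.984, -0.0, -0.0]
force: [0.4, 0.9, -0.5]
finger_gap: 0.005
gripper_force: 0.0
t: 2.02
tcp_pos: [0.4127, 0.187, 0.3037]
tool_rot: [-0.395, 0.919, 0.0, -0.0]
force: [0.1, 0.1, 0.6]
finger_gap: 0.003
gripper_force: 0.0
t 2.02 mag [ -9.4 138.7] z 303.7 yawY 136.51 Zax [-0.001 -0.    -1.   ] Fmag [0.1 0. ] Fz 0.6 gap 0.003 grip 0.0 q6 -2.2
[ 1.03750982e-01 -2.76506573e-01 -5.30011530e-05]
```

```bash
python3 -m crank '[{"dp":[0.026,-0.0691,0],"delta_rot":[0,0,0],"fingers":-1},{"dp":[0.026,-0.0691,0],"delta_rot":[0,0,0],"fingers":-1},{"dp":[0.026,-0.0691,0],"delta_rot":[0,0,0],"fingers":-1},{"dp":[0.026,-0.0691,0],"delta_rot":[0,0,0],"fingers":-1},{"dp":[0,0,0.06],"delta_rot":[0,0,0],"fingers":-1},{"dp":[0,0,0.06],"delta_rot":[0,0,0],"fingers":-1},{"dp":[0,0,0.06],"delta_rot":[0,0,0],"fingers":-1},{"dp":[0,0,0.06],"delta_rot":[0,0,0],"fingers":-1},{"dp":[0,0,0.06],"delta_rot":[0,0,0],"fingers":-1},{"dp":[0,0,0],"delta_rot":[0,0,0],"fingers":-1},{"dp":[0,0,0],"delta_rot":[0,0,0],"fingers":-1}]'
python3 - <<'E'
from h import *
st()
p,d=manip.snapshot('scene'); p=p[:,:,::-1]; cv2.imwrite('pics/s1.png',cv2.resize(p[150:245,180:300],None,fx=6.2,fy=6.2,interpolation=cv2.INTER_CUBIC))
E
```

```text
t: 2.93
tcp_pos: [0.4763, 0.0542, 0.1528]
tool_rot: [-0.393, 0.92, 0.001, -0.002]
force: [0.3, -0.8, 0.6]
finger_gap: -0.004
gripper_force: 0.0
t 2.93 mag [-60.7   0.7] z 152.8 yawY 136.29 Zax [-0.004  0.001 -1.   ] Fmag [-0.4 -0.8] Fz 0.6 gap -0.004 grip 0.0 q6 -2.5
```

View pics/s1.png

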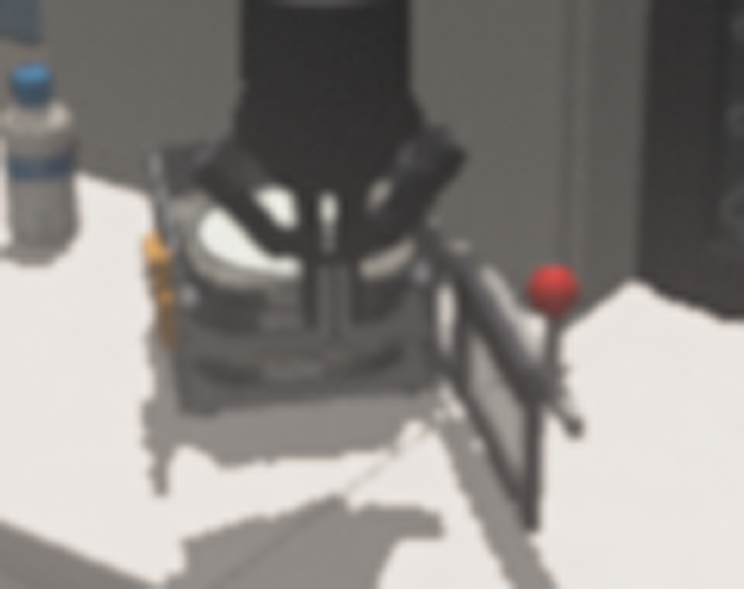

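```bash
python3 -m crank '[{"dp":[-0.02,0,0.005],"delta_rot":[0,0,0],"fingers":-1},{"dp":[-0.02,0,0],"delta_rot":[0,0,0],"fingers":-1},{"dp":[-0.007,0,0],"delta_rot":[0,0,0],"fingers":-1},{"dp":[-0.007,0,0],"delta_rot":[0,0,0],"fingers":-1},{"dp":[-0.007,0,0],"delta_rot":[0,0,0],"fingers":-1},{"dp":[-0.007,0,0],"delta_rot":[0,0,0],"fingers":-1},{"dp":[-0.007,0,0],"delta_rot":[0,0,0],"fingers":-1},{"dp":[-0.007,0,0],"delta_rot":[0,0,0],"fingers":-1},{"dp":[-0.007,0,0],"delta_rot":[0,0,0],"fingers":-1},{"dp":[-0.007,0,0],"delta_rot":[0,0,0],"fingers":-1},{"dp":[-0.007,0,0],"delta_rot":[0,0,0],"fingers":-1}]'; python3 -c "
from h import *
st()"
```

```text
t: 3.9
tcp_pos: [0.5128, 0.0916, 0.1513]
tool_rot: [-0.394, 0.919, 0.0, -0.0]
force: [-0.9, -1.6, 1.3]
finger_gap: 0.002
gripper_force: 1.2
t 3.9 mag [-8.5  0.4] z 151.3 yawY 136.4 Zax [-0.001 -0.    -1.   ] Fmag [-1.7 -0.5] Fz 1.3 gap 0.002 grip 1.179758297803346 q6 -2.42
```

```bash
python3 -m crank '[{"dp":[-0.002,0,0],"delta_rot":[0,0,0],"fingers":-1},{"dp":[-0.002,0,0],"delta_rot":[0,0,0],"fingers":-1},{"dp":[-0.002,0,0],"delta_rot":[0,0,0],"fingers":-1},{"dp":[-0.002,0,0],"delta_rot":[0,0,0],"fingers":-1},{"dp":[-0.002,0,0],"delta_rot":[0,0,0],"fingers":-1},{"dp":[-0.002,0,0],"delta_rot":[0,0,0],"fingers":-1}]'; python3 -c "
from h import *
st()"; python3 -m crank '[{"dp":[-0.002,0,0],"delta_rot":[0,0,0],"fingers":-1},{"dp":[-0.002,0,0],"delta_rot":[0,0,0],"fingers":-1}]'; python3 -c "
from h import *
st()"
```

```text
t: 4.4
tcp_pos: [0.5168, 0.0958, 0.1514]
tool_rot: [-0.394, 0.919, 0.0, -0.0]
force: [-0.6, -1.4, 1.3]
finger_gap: -0.002
gripper_force: 0.9
t 4.4 mag [-2.7  0.4] z 151.4 yawY 136.39 Zax [-0.  0. -1.] Fmag [-1.4 -0.5] Fz 1.3 gap -0.002 grip 0.8678979752585292 q6 -2.41
t: 4.57
tcp_pos: [0.5183, 0.0973, 0.1514]
tool_rot: [-0.394, 0.919, 0.0, 0.0]
force: [-0.9, -1.2, -0.1]
finger_gap: 0.0
gripper_force: 0.8
t 4.57 mag [-0.6  0.4] z 151.4 yawY 136.39 Zax [ 0.  0. -1.] Fmag [-1.5 -0.2] Fz -0.1 gap 0.0 grip 0.7923661045788322 q6 -2.41
```

Creep on, one or two millimetres at a time.

```bash
python3 -m crank '[{"dp":[-0.002,0,0],"delta_rot":[0,0,0],"fingers":-1},{"dp":[-0.002,0,0],"delta_rot":[0,0,0],"fingers":-1}]'|grep force:; python3 -m crank '[{"dp":[-0.0015,0,0],"delta_rot":[0,0,0],"fingers":-1},{"dp":[-0.0015,0,0],"delta_rot":[0,0,0],"fingers":-1}]'|grep force:;  python3 -c "
from h import *
st()
p,d=manip.snapshot('top')
cv2.imwrite('pics/t1.png',cv2.resize(p[140:230,185:305,::-1],None,fx=6.6,fy=6.6,interpolation=cv2.INTER_CUBIC))"
```

```text
force: [-0.4, -1.2, -0.3]
gripper_force: 0.7
force: [-2.7, -4.5, 1.8]
gripper_force: 2.6
t 4.9 mag [2.2 0.8] z 151.3 yawY 136.44 Zax [-0.002 -0.001 -1.   ] Fmag [-5.1 -1.2] Fz 1.8 gap 0.003 grip 2.6279227703344077 q6 -2.4
```

View pics/t1.png

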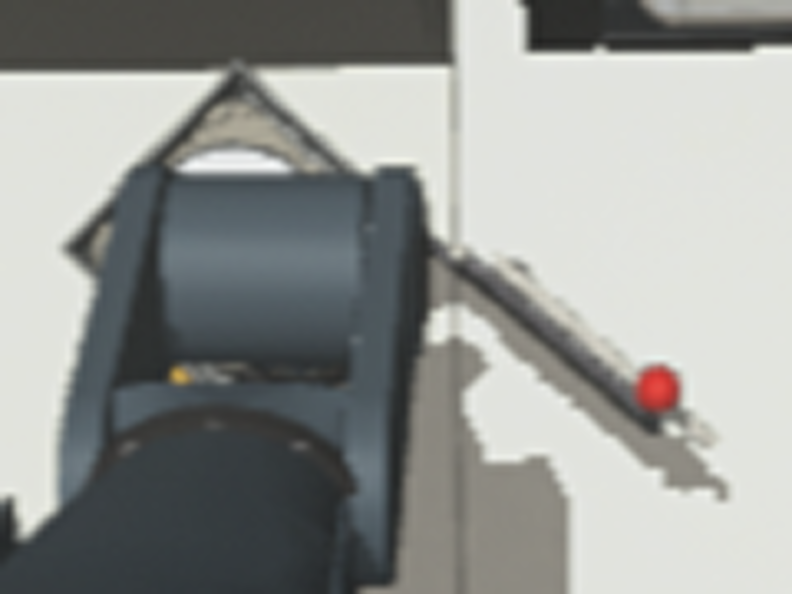

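```bash
python3 -m crank '[{"dp":[-0.001,0,0],"delta_rot":[0,0,0],"fingers":-1},{"dp":[0,0,0],"delta_rot":[0,0,0],"fingers":-1}]'|grep force:; python3 -m crank '[{"dp":[0.006,0,0],"delta_rot":[0,0,0],"fingers":-1},{"dp":[0.03,0,0],"delta_rot":[0,0,0],"fingers":-1},{"dp":[0.04,0,0],"delta_rot":[0,0,0],"fingers":-1},{"dp":[0.04,0,0],"delta_rot":[0,0,0],"fingers":-1},{"dp":[0,0,-0.05],"delta_rot":[0,0,0],"fingers":-1},{"dp":[0,0,-0.05],"delta_rot":[0,0,0],"fingers":1},{"dp":[0,0,-0.05],"delta_rot":[0,0,-0.005],"fingers":1},{"dp":[0,0,0],"delta_rot":[0,0,0],"fingers":1},{"dp":[0,0,0],"delta_rot":[0,0,0],"fingers":1}]'>/dev/null;  python3 -c "
from h import *
s,r=st()
print('knob mag',M@(np.array([.486,-.062])-O)*1e3)
print(r.T@(np.array([.486,-.062,.184])-s['tcp_pos'])/.5)
p,d=manip.snapshot('top')
cv2.imwrite('pics/t2.png',cv2.resize(p[140:230,185:305,::-1],None,fx=6.6,fy=6.6,interpolation=cv2.INTER_CUBIC))
m=(p[...,0]>120)&(p[...,1]<70)&(p[...,2]<70); print(np.argwhere(m).mean(0))
w=(p[140:230,185:260].min(-1)); "
```

```text
force: [-3.3, -4.3, 1.9]
gripper_force: 2.8
t 5.87 mag [-53.6  -1. ] z 227.9 yawY 138.16 Zax [ 0.006  0.    -1.   ] Fmag [-0.4  0.5] Fz -0.0 gap 0.563 grip 0.0 q6 -2.52
knob mag [-137.5864904   -86.99033084]
[ 0.17479214 -0.16509275  0.08788005]
[198.88 284.12]
```

View pics/t2.png

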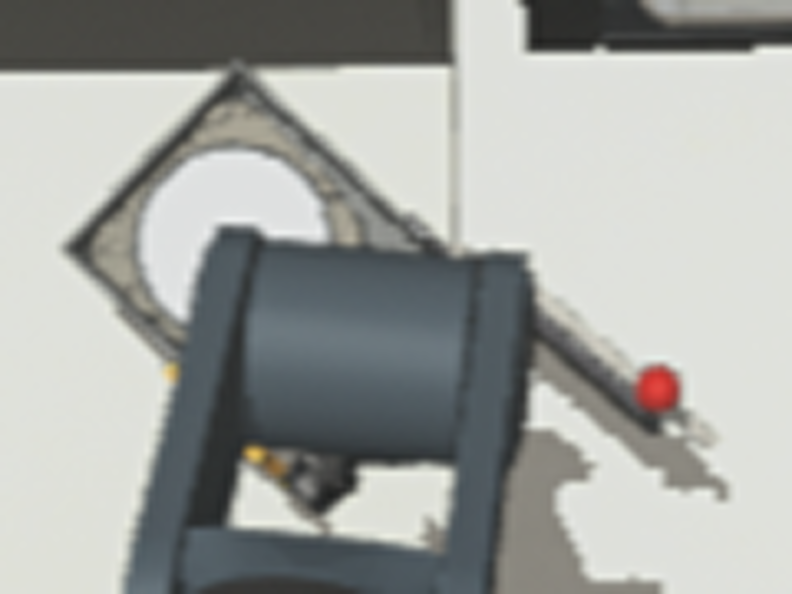

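```bash
python3 -m crank '[{"dp":[0.0437,-0.0413,0],"delta_rot":[0,0,0],"fingers":1},{"dp":[0.0437,-0.0413,0],"delta_rot":[0,0,0],"fingers":1},{"dp":[0.0437,-0.0413,0],"delta_rot":[0,0,0],"fingers":1},{"dp":[0.0437,-0.0413,0],"delta_rot":[0,0,0],"fingers":1},{"dp":[0,0,0],"delta_rot":[0,0,0],"fingers":1},{"dp":[0,0,0.029],"delta_rot":[0,0,0],"fingers":1},{"dp":[0,0,0.029],"delta_rot":[0,0,0],"fingers":1},{"dp":[0,0,0.029],"delta_rot":[0,0,0],"fingers":1},{"dp":[0,0,0],"delta_rot":[0,0,0],"fingers":1},{"dp":[0,0,0],"delta_rot":[0,0,0],"fingers":1}]' |grep force:;  python3 -c "
from h import *
s,r=st()
print(r.T@(np.array([.486,-.062,.184])-s['tcp_pos'])/.5)
p,d=manip.snapshot('scene')
cv2.imwrite('pics/s2.png',cv2.resize(p[150:245,200:320,::-1],None,fx=6.2,fy=6.2,interpolation=cv2.INTER_CUBIC))
"
```

```text
force: [-0.1, -0.2, -0.3]
gripper_force: 0.0
t 6.75 mag [-138.9  -84.8] z 181.5 yawY 138.2 Zax [-0.003  0.002 -1.   ] Fmag [-0.3 -0.1] Fz -0.3 gap 1.0 grip 0.0 q6 -2.77
[-0.00242787 -0.00448923 -0.00492194]
```

View pics/s2.png

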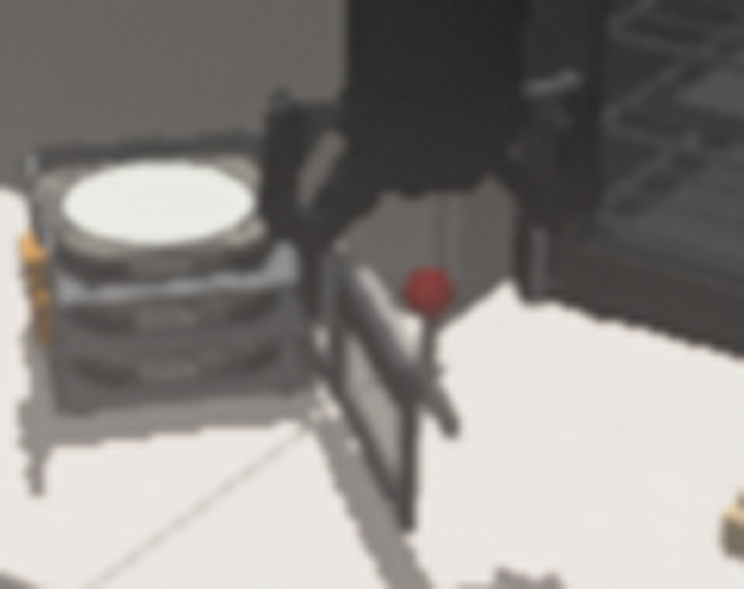

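```bash
python3 -m crank '[{"dp":[-0.002,0,-0.004],"delta_rot":[0,0,0],"fingers":-0.1},{"dp":[0,0,0],"delta_rot":[0,0,0],"fingers":-1},{"dp":[0,0,0],"delta_rot":[0,0,0],"fingers":-1},{"dp":[0,0,0],"delta_rot":[0,0,0],"fingers":-1},{"dp":[0,0,0],"delta_rot":[0,0,0],"fingers":-1},{"dp":[0,0,0],"delta_rot":[0,0,0],"fingers":-1},{"dp":[0,0,0],"delta_rot":[0,0,0],"fingers":-1},{"dp":[0,0,0],"delta_rot":[0,0,0],"fingers":-1}]' 30;  python3 -c "
from h import *
s,r=st()"
```

```text
t: 7.47
tcp_pos: [0.4852, -0.0614, 0.1853]
tool_rot: [-0.408, 0.913, -0.0, 0.0]
force: [-0.1, 0.9, 4.4]
finger_gap: 0.257
gripper_force: 29.2
t 7.47 mag [-137.8  -86. ] z 185.3 yawY 138.21 Zax [ 0.001 -0.    -1.   ] Fmag [0.5 0.7] Fz 4.4 gap 0.257 grip 29.219402074813843 q6 -2.77
```

```bash
python3 -m crank '[{"dp":[-0.0028,0,-0.0048],"delta_rot":[0,0,0],"fingers":-1},{"dp":[-0.0028,0,-0.0048],"delta_rot":[0,0,0],"fingers":-1},{"dp":[-0.0028,0,-0.0048],"delta_rot":[0,0,0],"fingers":-1},{"dp":[-0.0028,0,-0.0048],"delta_rot":[0,0,0],"fingers":-1},{"dp":[-0.0028,0,-0.0048],"delta_rot":[0,0,0],"fingers":-1},{"dp":[-0.0028,0,-0.0048],"delta_rot":[0,0,0],"fingers":-1},{"dp":[0,0,0],"delta_rot":[0,0,0],"fingers":-1}]'|grep force:;  python3 -c "
from h import *
s,r=st()
p,d=manip.snapshot('scene')
cv2.imwrite('pics/s3.png',cv2.resize(p[150:245,200:320,::-1],None,fx=6.2,fy=6.2,interpolation=cv2.INTER_CUBIC))
"
```

```text
force: [-1.5, -1.4, -1.2]
gripper_force: 29.4
t 8.05 mag [-129.1  -85.3] z 199.6 yawY 138.22 Zax [ 0.  0. -1.] Fmag [-2.1  0.1] Fz -1.2 gap 0.257 grip 29.423663020133972 q6 -2.75
```

View pics/s3.png

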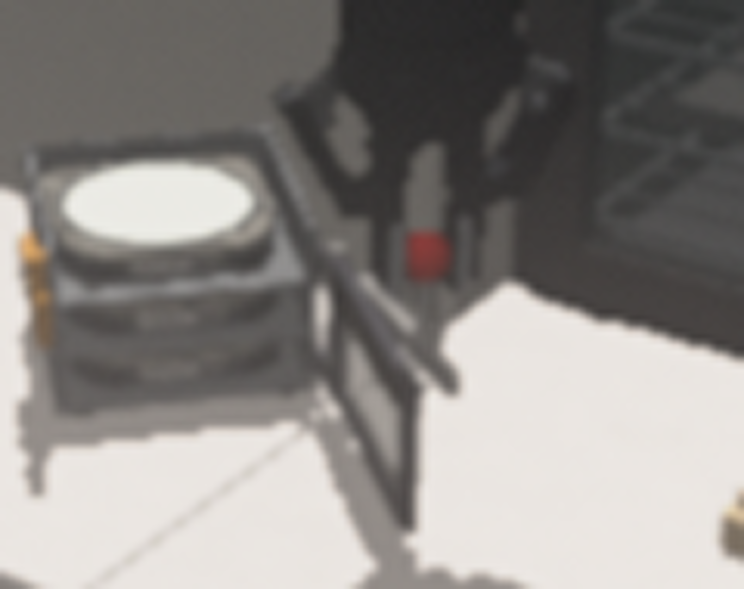

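```bash
python3 -m crank '[{"dp":[0.0008,0.0157,0],"delta_rot":[0,0,0.0111],"fingers":-1},{"dp":[0.0008,0.0157,0],"delta_rot":[0,0,0.0111],"fingers":-1},{"dp":[0.0008,0.0157,0],"delta_rot":[0,0,0.0111],"fingers":-1},{"dp":[0.0008,0.0157,0],"delta_rot":[0,0,0.0111],"fingers":-1},{"dp":[0.0008,0.0157,0],"delta_rot":[0,0,0.0111],"fingers":-1},{"dp":[0.0008,0.0157,0],"delta_rot":[0,0,0.0111],"fingers":-1},{"dp":[0,0,0],"delta_rot":[0,0,0],"fingers":-1}]'|grep force:;cat >> h.py <<'E'
def gs(rr=None):
    s,r=st(); m=M@(s['tcp_pos'][:2]-O)*1e3-[-18,-72]; print('rel',m.round(1),'r',np.hypot(*m).round(1),'theta by knob',(np.degrees(np.arctan2(m[1],m[0]))%360-95.03).round(2),'by tool',(np.degrees(np.arctan2(r[1,1],r[0,1]))-46).round(2))
    f=r.T@s['force']; print('Ftool',f.round(1))
E
python3 -c "
from h import *
gs()"
```

```text
force: [-2.3, -2.2, -1.1]
gripper_force: 29.8
t 8.68 mag [-125.5  -37.1] z 199.1 yawY 114.19 Zax [-0.002  0.001 -1.   ] Fmag [-3.2  0.1] Fz -1.1 gap 0.254 grip 29.752891659736633 q6 -2.28
rel [-107.5   34.9] r 113.0 theta by knob 66.97 by tool 68.19
Ftool [ 3.  -1.   1.1]
```

```bash
python3 -m crank '[{"dp":[0.0008,0.0157,0],"delta_rot":[0,0,0.0111],"fingers":-1},{"dp":[0.0008,0.0157,0],"delta_rot":[0,0,0.0111],"fingers":-1},{"dp":[0.0008,0.0157,0],"delta_rot":[0,0,0.0111],"fingers":-1},{"dp":[0.0008,0.0157,0],"delta_rot":[0,0,0.0111],"fingers":-1},{"dp":[0.0008,0.0157,0],"delta_rot":[0,0,0.0111],"fingers":-1},{"dp":[0.0008,0.0157,0],"delta_rot":[0,0,0.0111],"fingers":-1},{"dp":[0.0008,0.0157,0],"delta_rot":[0,0,0.0111],"fingers":-1},{"dp":[0.0008,0.0157,0],"delta_rot":[0,0,0.0111],"fingers":-1},{"dp":[0.0008,0.0157,0],"delta_rot":[0,0,0.0111],"fingers":-1},{"dp":[0.0008,0.0157,0],"delta_rot":[0,0,0.0111],"fingers":-1},{"dp":[0,0,0],"delta_rot":[0,0,0],"fingers":-1}]'|grep force:
python3 -c "
from h import *
gs()"
```

```text
force: [-5.3, -0.6, 1.4]
gripper_force: 29.8
t 9.6 mag [-79.5  24.7] z 198.9 yawY 74.38 Zax [-0.004  0.001 -1.   ] Fmag [-4.1  3.4] Fz 1.4 gap 0.258 grip 29.829341769218445 q6 -1.42
rel [-61.5  96.7] r 114.6 theta by knob 27.42 by tool 28.38
Ftool [ 5.  -2.  -1.4]
```

```bash
python3 -m crank '[{"dp":[0.002,0,0],"delta_rot":[0,0,0],"fingers":-1},{"dp":[0.002,0,0],"delta_rot":[0,0,0],"fingers":-1},{"dp":[0,0,0],"delta_rot":[0,0,0],"fingers":-1}]'|grep force:
python3 -c "
from h import *
gs()"
```

```text
force: [-1.9, 0.1, -0.6]
gripper_force: 29.7
t 9.85 mag [-80.3  24.3] z 199.3 yawY 74.34 Zax [ 0.  0. -1.] Fmag [-1.2  1.5] Fz -0.6 gap 0.258 grip 29.725636839866638 q6 -1.42
rel [-62.3  96.3] r 114.8 theta by knob 27.87 by tool 28.34
Ftool [ 1.9 -0.4  0.6]
```

```bash
python3 -m crank '[{"dp":[0.0011,0.016,0],"delta_rot":[0,0,0.0111],"fingers":-1},{"dp":[0.0011,0.016,0],"delta_rot":[0,0,0.0111],"fingers":-1},{"dp":[0.0011,0.016,0],"delta_rot":[0,0,0.0111],"fingers":-1},{"dp":[0.0006,0.008,0],"delta_rot":[0,0,0.0056],"fingers":-1},{"dp":[0.0003,0.004,0],"delta_rot":[0,0,0.0028],"fingers":-1},{"dp":[0,0,0],"delta_rot":[0,0,0],"fingers":-1}]'|grep force:
python3 -c "
from h import *
gs()
p,d=manip.snapshot('scene')
cv2.imwrite('pics/s4.png',cv2.resize(p[150:245,190:310,::-1],None,fx=6.2,fy=6.2,interpolation=cv2.INTER_CUBIC))
"
```

```text
force: [-1.9, -0.0, 0.3]
gripper_force: 29.7
t 10.35 mag [-53.3  37.9] z 199.3 yawY 59.29 Zax [ 0.  0. -1.] Fmag [-1.4  1.4] Fz 0.3 gap 0.257 grip 29.731456339359283 q6 -1.09
rel [-35.3 109.9] r 115.4 theta by knob 12.78 by tool 13.29
Ftool [ 1.7 -1.  -0.3]
```

View pics/s4.png

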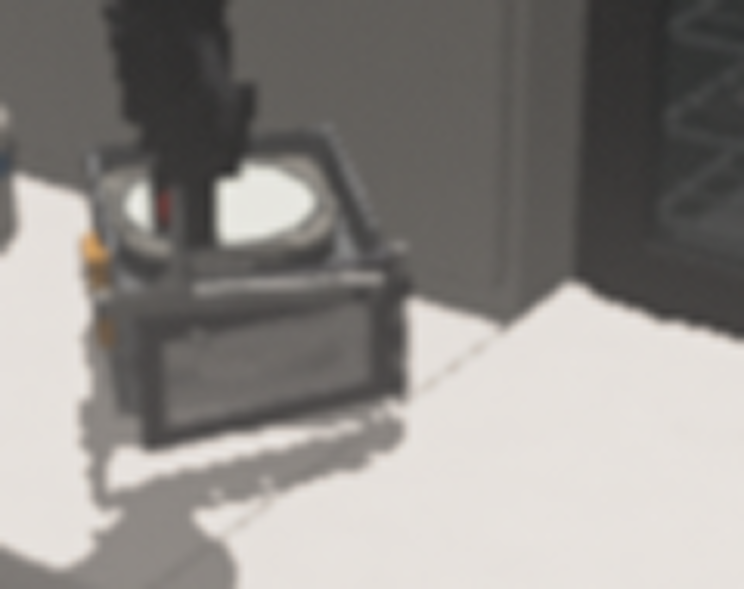

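```bash
python3 -m crank '[{"dp":[0.0002,0.004,0],"delta_rot":[0,0,0.0028],"fingers":-1},{"dp":[0.0002,0.004,0],"delta_rot":[0,0,0.0028],"fingers":-1},{"dp":[0.0002,0.004,0],"delta_rot":[0,0,0.0028],"fingers":-1}]'>/dev/null
python3 -c "
from h import *
gs()"
python3 -m crank '[{"dp":[0.0002,0.004,0],"delta_rot":[0,0,0.0028],"fingers":-1},{"dp":[0.0002,0.004,0],"delta_rot":[0,0,0.0028],"fingers":-1}]'>/dev/null
python3 -c "
from h import *
gs()"
```

```text
t 10.65 mag [-47.8  39.6] z 199.3 yawY 56.12 Zax [-0.001  0.    -1.   ] Fmag [-1.5  2.9] Fz 0.1 gap 0.257 grip 29.746363162994385 q6 -1.02
rel [-29.8 111.6] r 115.5 theta by knob 9.89 by tool 10.12
Ftool [ 3.1 -1.  -0.1]
t 10.82 mag [-43.7  40.7] z 199.3 yawY 54.11 Zax [-0.001  0.    -1.   ] Fmag [-2.7  3.3] Fz 1.1 gap 0.263 grip 29.764905273914337 q6 -0.98
rel [-25.7 112.7] r 115.6 theta by knob 7.83 by tool 8.11
Ftool [ 3.6 -2.2 -1.1]
```

```bash
python3 -m crank '[{"dp":[0.0015,0.002,0],"delta_rot":[0,0,0.0014],"fingers":-1},{"dp":[0.001,0.002,0],"delta_rot":[0,0,0.0014],"fingers":-1},{"dp":[0.0005,0.002,0],"delta_rot":[0,0,0.0014],"fingers":-1},{"dp":[0.0002,0.002,0],"delta_rot":[0,0,0.0014],"fingers":-1}]'>/dev/null
python3 -c "
from h import *
gs()"
python3 -m crank '[{"dp":[0.0002,0.002,0],"delta_rot":[0,0,0.0014],"fingers":-1},{"dp":[0.0002,0.002,0],"delta_rot":[0,0,0.0014],"fingers":-1},{"dp":[0.0002,0.002,0],"delta_rot":[0,0,0.0014],"fingers":-1}]'>/dev/null
python3 -c "
from h import *
gs()"
```

```text
t 11.15 mag [-39.5  41.9] z 199.4 yawY 52.16 Zax [ 0.002 -0.    -1.   ] Fmag [-0.7 -0.8] Fz -2.5 gap 0.258 grip 29.610646963119507 q6 -0.94
rel [-21.5 113.9] r 115.9 theta by knob 5.66 by tool 6.16
Ftool [-0.7 -0.7  2.5]
t 11.4 mag [-36.6  42.5] z 199.4 yawY 50.64 Zax [ 0.002 -0.    -1.   ] Fmag [-1.6 -3. ] Fz -3.7 gap 0.254 grip 29.57662045955658 q6 -0.91
rel [-18.6 114.5] r 116.0 theta by knob 4.17 by tool 4.64
Ftool [-2.9 -1.8  3.7]
```

```bash
python3 -m crank '[{"dp":[-0.0012,0.0015,0],"delta_rot":[0,0,0.001],"fingers":-1},{"dp":[0.0001,0.0015,0],"delta_rot":[0,0,0.001],"fingers":-1}]'>/dev/null
python3 -c "
from h import *
gs()"
python3 -m crank '[{"dp":[0.0001,0.0015,0],"delta_rot":[0,0,0.001],"fingers":-1},{"dp":[0.0001,0.0015,0],"delta_rot":[0,0,0.001],"fingers":-1}]'>/dev/null
python3 -c "
from h import *
gs()"
python3 -m crank '[{"dp":[0.0001,0.0015,0],"delta_rot":[0,0,0.001],"fingers":-1},{"dp":[0.0001,0.0015,0],"delta_rot":[0,0,0.001],"fingers":-1}]'>/dev/null
python3 -c "
from h import *
gs()"
```

```text
t 11.57 mag [-35.3  42.6] z 199.3 yawY 49.93 Zax [ 0.  0. -1.] Fmag [-1.  -1.6] Fz -2.5 gap 0.255 grip 29.608496725559235 q6 -0.89
rel [-17.3 114.6] r 115.9 theta by knob 3.57 by tool 3.93
Ftool [-1.6 -1.2  2.5]
t 11.73 mag [-33.9  42.9] z 199.3 yawY 49.21 Zax [ 0. -0. -1.] Fmag [-1.2 -1.1] Fz -2.2 gap 0.256 grip 29.599752724170685 q6 -0.88
rel [-15.9 114.9] r 116.0 theta by knob 2.85 by tool 3.21
Ftool [-1.  -1.3  2.2]
t 11.9 mag [-32.5  43.1] z 199.3 yawY 48.49 Zax [-0. -0. -1.] Fmag [-0.9  0.2] Fz -3.2 gap 0.257 grip 29.599715173244476 q6 -0.86
rel [-14.5 115.1] r 116.0 theta by knob 2.13 by tool 2.49
Ftool [ 0.3 -0.9  3.2]
```

```bash
for i in 1; do python3 -m crank '[{"dp":[0.0001,0.0015,0],"delta_rot":[0,0,0.001],"fingers":-1},{"dp":[0.0001,0.0015,0],"delta_rot":[0,0,0.001],"fingers":-1}]'>/dev/null; python3 -c "
from h import *
gs()"; done
python3 -m crank '[{"dp":[0.0001,0.0015,0],"delta_rot":[0,0,0.001],"fingers":-1},{"dp":[0.0001,0.0015,0],"delta_rot":[0,0,0.001],"fingers":-1}]'>/dev/null
python3 -c "
from h import *
gs()"
python3 -m crank '[{"dp":[0,0.0015,0],"delta_rot":[0,0,0.001],"fingers":-1}]'>/dev/null
python3 -c "
from h import *
gs()"
```

```text
t 12.07 mag [-31.   43.3] z 199.3 yawY 47.77 Zax [-0. -0. -1.] Fmag [-1.6 -1.2] Fz -2.5 gap 0.256 grip 29.602812230587006 q6 -0.85
rel [-13.  115.3] r 116.0 theta by knob 1.4 by tool 1.77
Ftool [-1.2 -1.6  2.5]
t 12.23 mag [-29.5  43.5] z 199.3 yawY 47.05 Zax [-0. -0. -1.] Fmag [-2.2 -1.5] Fz -1.6 gap 0.258 grip 29.60700362920761 q6 -0.83
rel [-11.5 115.5] r 116.1 theta by knob 0.65 by tool 1.05
Ftool [-1.4 -2.2  1.6]
t 12.32 mag [-28.8  43.6] z 199.3 yawY 46.69 Zax [-0.  0. -1.] Fmag [-1.6 -0.9] Fz -2.3 gap 0.259 grip 29.61859166622162 q6 -0.82
rel [-10.8 115.6] r 116.1 theta by knob 0.29 by tool 0.69
Ftool [-0.8 -1.6  2.3]
```

```bash
python3 -m crank '[{"dp":[0,0.0015,0],"delta_rot":[0,0,0.001],"fingers":-1},{"dp":[0,0.0015,0],"delta_rot":[0,0,0.001],"fingers":-1}]'>/dev/null; python3 -c "
from h import *
gs()"
python3 -m crank '[{"dp":[0,0.0015,0],"delta_rot":[0,0,0.001],"fingers":-1}]'>/dev/null
python3 -c "
from h import *
gs()"
python3 -m crank '[{"dp":[0,0.0015,0],"delta_rot":[0,0,0.001],"fingers":-1}]'>/dev/null
python3 -c "
from h import *
gs()"
```

```text
t 12.48 mag [-27.3  43.7] z 199.3 yawY 45.96 Zax [-0.001  0.    -1.   ] Fmag [-1.5  0.1] Fz -1.9 gap 0.257 grip 29.645396769046783 q6 -0.81
rel [ -9.3 115.7] r 116.0 theta by knob -0.43 by tool -0.04
Ftool [ 0.1 -1.5  1.9]
t 12.57 mag [-26.6  43.7] z 199.3 yawY 45.61 Zax [-0.001  0.    -1.   ] Fmag [-1.4 -0.2] Fz -1.4 gap 0.26 grip 29.66008186340332 q6 -0.8
rel [ -8.6 115.7] r 116.0 theta by knob -0.79 by tool -0.39
Ftool [-0.2 -1.4  1.4]
t 12.65 mag [-25.9  43.8] z 199.3 yawY 45.25 Zax [-0.001  0.    -1.   ] Fmag [-1.4  1. ] Fz -0.6 gap 0.253 grip 29.676839411258698 q6 -0.79
rel [ -7.9 115.8] r 116.1 theta by knob -1.15 by tool -0.75
Ftool [ 1.  -1.4  0.6]
```

```bash
python3 -m crank '[{"dp":[0,0.0015,0],"delta_rot":[0,0,0.001],"fingers":-1}]'>/dev/null; python3 -c "
from h import *
gs()"
python3 -m crank '[{"dp":[0,0.0015,0],"delta_rot":[0,0,0.001],"fingers":-1}]'>/dev/null
python3 -c "
from h import *
gs()"
python3 -m crank '[{"dp":[0,0.0015,0],"delta_rot":[0,0,0.001],"fingers":-1}]'>/dev/null
python3 -c "
from h import *
gs()"
```

```text
t 12.73 mag [-25.2  43.9] z 199.2 yawY 44.89 Zax [-0.001  0.    -1.   ] Fmag [-1.9  2.3] Fz -0.7 gap 0.26 grip 29.694741368293762 q6 -0.79
rel [ -7.2 115.9] r 116.1 theta by knob -1.5 by tool -1.11
Ftool [ 2.2 -2.   0.7]
t 12.82 mag [-24.4  43.9] z 199.3 yawY 44.53 Zax [-0.001  0.    -1.   ] Fmag [-2.2  1.5] Fz -1.0 gap 0.257 grip 29.715372920036316 q6 -0.78
rel [ -6.4 115.9] r 116.1 theta by knob -1.87 by tool -1.47
Ftool [ 1.5 -2.2  1. ]
t 12.9 mag [-23.7  43.9] z 199.2 yawY 44.16 Zax [-0.001  0.    -1.   ] Fmag [-2.6  2.4] Fz -0.5 gap 0.256 grip 29.736639261245728 q6 -0.77
rel [ -5.7 115.9] r 116.1 theta by knob -2.23 by tool -1.84
Ftool [ 2.3 -2.7  0.5]
```

```bash
python3 -m crank '[{"dp":[0.0003,0.0015,0],"delta_rot":[0,0,0.001],"fingers":-1}]'>/dev/null; python3 -c "
from h import *
gs()"
python3 -m crank '[{"dp":[0.0003,0.0015,0],"delta_rot":[0,0,0.001],"fingers":-1}]'>/dev/null
python3 -c "
from h import *
gs()"
python3 -m crank '[{"dp":[0,0.0015,0],"delta_rot":[0,0,0.001],"fingers":-1}]'>/dev/null
python3 -c "
from h import *
gs()"
```

```text
t 12.98 mag [-22.9  44. ] z 199.3 yawY 43.8 Zax [-0.001  0.    -1.   ] Fmag [-3.1  1.9] Fz -1.5 gap 0.256 grip 29.731151461601257 q6 -0.76
rel [ -4.9 116. ] r 116.1 theta by knob -2.6 by tool -2.2
Ftool [ 1.8 -3.1  1.5]
t 13.07 mag [-22.1  44. ] z 199.2 yawY 43.45 Zax [-0.001  0.    -1.   ] Fmag [-2.8  1.8] Fz -0.9 gap 0.254 grip 29.731693267822266 q6 -0.76
rel [ -4.1 116. ] r 116.1 theta by knob -2.99 by tool -2.55
Ftool [ 1.7 -2.9  0.9]
t 13.15 mag [-21.4  44. ] z 199.3 yawY 43.08 Zax [-0.001  0.    -1.   ] Fmag [-1.2  3. ] Fz 0.0 gap 0.253 grip 29.738426506519318 q6 -0.75
rel [ -3.4 116. ] r 116.1 theta by knob -3.35 by tool -2.92
Ftool [ 2.9 -1.3 -0. ]
```

```bash
python3 -m crank '[{"dp":[0.0003,0.0015,0],"delta_rot":[0,0,0.001],"fingers":-1}]'>/dev/null; python3 -c "
from h import *
gs()"
python3 -m crank '[{"dp":[0.0003,0.0015,0],"delta_rot":[0,0,0.001],"fingers":-1}]'>/dev/null
python3 -c "
from h import *
gs()
p,d=manip.snapshot('scene')
cv2.imwrite('pics/s5.png',cv2.resize(p[170:225,195:270,::-1],None,fx=10,fy=10,interpolation=cv2.INTER_CUBIC))"
```

```text
t 13.23 mag [-20.8  44.1] z 199.2 yawY 42.74 Zax [-0.001 -0.    -1.   ] Fmag [-5.   2.1] Fz -0.9 gap 0.258 grip 29.82675790786743 q6 -0.74
rel [ -2.8 116.1] r 116.1 theta by knob -3.66 by tool -3.26
Ftool [ 1.8 -5.1  0.9]
t 13.32 mag [-20.6  44.2] z 199.2 yawY 42.45 Zax [-0.002 -0.001 -1.   ] Fmag [-7.1  1.5] Fz 0.9 gap 0.257 grip 29.950047433376312 q6 -0.73
rel [ -2.6 116.2] r 116.2 theta by knob -3.77 by tool -3.55
Ftool [ 1.  -7.2 -0.9]
```

View pics/s5.png

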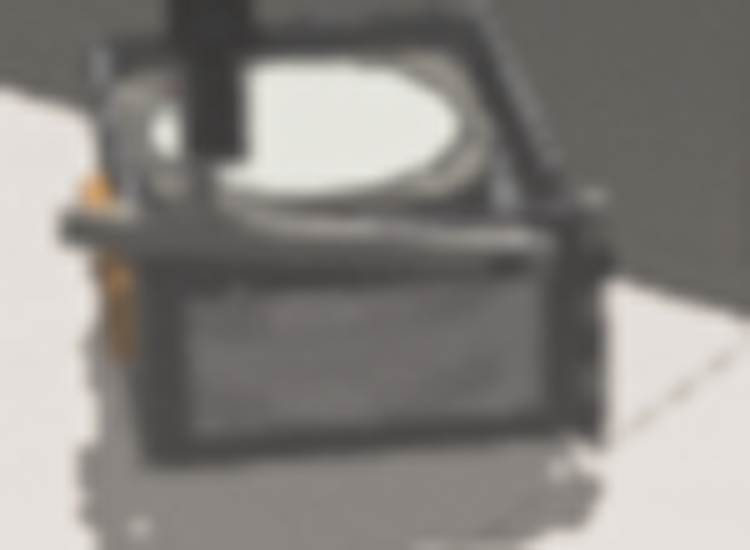

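```bash
python3 -m crank '[{"dp":[0,-0.0018,0],"delta_rot":[0,0,-0.001],"fingers":-1},{"dp":[0,-0.0018,0],"delta_rot":[0,0,-0.001],"fingers":-1},{"dp":[0,0,0],"delta_rot":[0,0,0],"fingers":-1}]'>/dev/null; python3 -c "
from h import *
gs()"
```

```text
t 13.62 mag [-21.5  44. ] z 199.3 yawY 43.12 Zax [ 0.  0. -1.] Fmag [-1.6  2.1] Fz -1.3 gap 0.256 grip 29.782004356384277 q6 -0.75
rel [ -3.5 116. ] r 116.1 theta by knob -3.3 by tool -2.88
Ftool [ 2.  -1.7  1.3]
```

```bash
python3 -m crank '[{"dp":[0.002,-0.0004,0.0035],"delta_rot":[0,0,0],"fingers":-1},{"dp":[0.002,0,0.0035],"delta_rot":[0,0,0],"fingers":-1},{"dp":[0.002,0,0.0035],"delta_rot":[0,0,0],"fingers":-1}]'>/dev/null; python3 -c "
from h import *
gs()";python3 -m crank '[{"dp":[0.002,0,0.0035],"delta_rot":[0,0,0],"fingers":-1},{"dp":[0.002,0,0.0035],"delta_rot":[0,0,0],"fingers":-1}]'>/dev/null; python3 -c "
from h import *
gs()"
```

```text
t 13.87 mag [-21.5  47.4] z 193.9 yawY 43.12 Zax [-0.  0. -1.] Fmag [-1.5  5.9] Fz 3.0 gap 0.257 grip 29.9070605635643 q6 -0.75
rel [ -3.5 119.4] r 119.5 theta by knob -3.33 by tool -2.88
Ftool [ 5.8 -1.8 -3. ]
t 14.03 mag [-21.5  49.5] z 190.4 yawY 43.12 Zax [-0.001  0.    -1.   ] Fmag [-1.7  5.8] Fz 2.6 gap 0.26 grip 29.914968609809875 q6 -0.74
rel [ -3.5 121.5] r 121.5 theta by knob -3.39 by tool -2.88
Ftool [ 5.7 -2.  -2.6]
```

```bash
python3 -m crank '[{"dp":[0.004,0,0.0035],"delta_rot":[0,0,0],"fingers":-1},{"dp":[0.003,0,0.0035],"delta_rot":[0,0,0],"fingers":-1}]'>/dev/null; python3 -c "
from h import *
gs()";python3 -m crank '[{"dp":[0.002,0,0.0025],"delta_rot":[0,0,0],"fingers":-1},{"dp":[0,0,0],"delta_rot":[0,0,0],"fingers":-1}]'>/dev/null; python3 -c "
from h import *
gs()"
```

```text
t 14.2 mag [-20.8  51.7] z 187.0 yawY 43.16 Zax [ 0.002 -0.001 -1.   ] Fmag [-2.3 -0.5] Fz -0.6 gap 0.261 grip 29.74837839603424 q6 -0.74
rel [ -2.8 123.7] r 123.7 theta by knob -3.71 by tool -2.84
Ftool [-0.6 -2.2  0.6]
t 14.37 mag [-20.7  52.3] z 185.7 yawY 43.15 Zax [ 0.003 -0.001 -1.   ] Fmag [-2.2 -2.4] Fz -0.8 gap 0.257 grip 29.73147690296173 q6 -0.73
rel [ -2.7 124.3] r 124.4 theta by knob -3.79 by tool -2.85
Ftool [-2.5 -2.1  0.8]
```

```bash
python3 -m crank '[{"dp":[-0.001,0,0.0015],"delta_rot":[0,0,0],"fingers":-1},{"dp":[0,0,0.001],"delta_rot":[0,0,0],"fingers":-1},{"dp":[0,0,0],"delta_rot":[0,0,0],"fingers":-1}]'>/dev/null; python3 -c "
from h import *
gs()
p,d=manip.snapshot('scene')
cv2.imwrite('pics/s6.png',cv2.resize(p[170:225,195:270,::-1],None,fx=10,fy=10,interpolation=cv2.INTER_CUBIC))"
```

```text
t 14.62 mag [-20.8  52.4] z 185.4 yawY 43.11 Zax [ 0.002  0.    -1.   ] Fmag [-2.   0.7] Fz 5.7 gap 0.256 grip 30.145461559295654 q6 -0.74
rel [ -2.8 124.4] r 124.4 theta by knob -3.76 by tool -2.89
Ftool [ 0.6 -2.  -5.7]
```

View pics/s6.png

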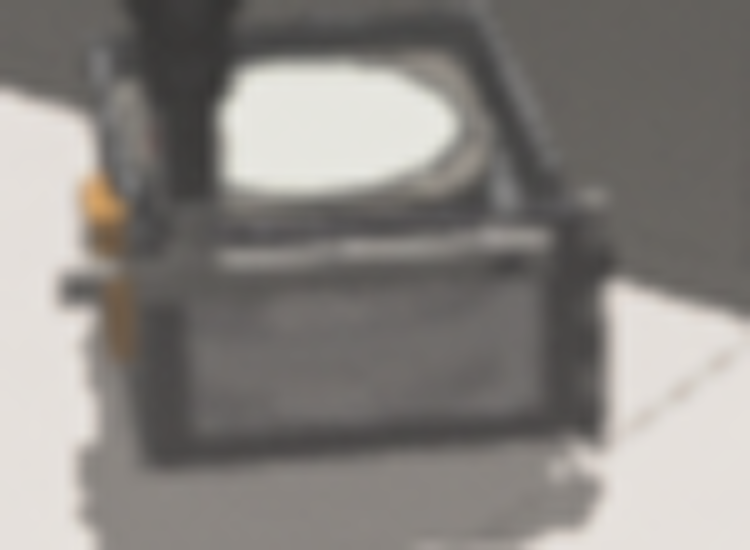

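```bash
python3 -m crank '[{"dp":[0,0,-0.001],"delta_rot":[0,0,0],"fingers":-1},{"dp":[0,0,0],"delta_rot":[0,0,0],"fingers":-0.3},{"dp":[0,0,0],"delta_rot":[0,0,0],"fingers":0.2},{"dp":[0,0,0],"delta_rot":[0,0,0],"fingers":0.8},{"dp":[0,0,0],"delta_rot":[0,0,0],"fingers":0.8},{"dp":[0,0,0],"delta_rot":[0,0,0],"fingers":0.8},{"dp":[0,0,-0.01],"delta_rot":[0,0,0],"fingers":0.8},{"dp":[0,0,-0.04],"delta_rot":[0,0,0],"fingers":0.8},{"dp":[0,0,-0.06],"delta_rot":[0,0,0],"fingers":0.8},{"dp":[0,0,-0.06],"delta_rot":[0,0,0],"fingers":0.8},{"dp":[0,0,-0.06],"delta_rot":[0,0,0],"fingers":0.8}]' 20; python3 -m crank '[{"dp":[0.06,0,-0.05],"delta_rot":[0,0,0],"fingers":0.8},{"dp":[0.06,0,-0.05],"delta_rot":[0,0,0],"fingers":0.8},{"dp":[0,0,0],"delta_rot":[0,0,0],"fingers":0.8},{"dp":[0,0,0],"delta_rot":[0,0,0],"fingers":0.8}]'>/dev/null
python3 -c "
from h import *
st()
for n in('scene','top'):
    p,d=manip.snapshot(n)
    m=(p[...,0]>120)&(p[...,1]<70)&(p[...,2]<70); v,u=np.argwhere(m).mean(0); P=ray(n,u,v,.13); print(n,m.sum(),P,M@(P[:2]-O))
    if n=='scene': cv2.imwrite('pics/s7.png',cv2.resize(p[160:225,185:280,::-1],None,fx=8,fy=8,interpolation=cv2.INTER_CUBIC))"
```

```text
t: 15.58
tcp_pos: [0.4658, 0.1189, 0.3014]
tool_rot: [0.398, 0.917, -0.0, -0.0]
force: [1.0, 0.2, 0.1]
finger_gap: 0.9
gripper_force: 0.0
t 15.92 mag [-18.  113.7] z 351.8 yawY 43.27 Zax [ 0.004  0.    -1.   ] Fmag [-0.  -0.3] Fz -0.4 gap 0.895 grip 0.0 q6 -0.63
scene 12 [0.47016977 0.12119898 0.13      ] [-0.01680077  0.05165768]
top 33 [0.46636025 0.11676922 0.13      ] [-0.02263359  0.05132086]
```

```bash
python3 -c "
from station import manip
print(manip.sign_off())"
```

```text
the job is handed in; nothing more can be done
None
```

The blank is pushed home, the gate is shut and the latch bar is level in the keeper's notch. After release the gate stayed shut with nothing touching it, and I handed the job in at about 16 s (no verdict was shown). I viewed 12 pictures, two over the limit of 10.

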